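# Fit the drive spindle into the ink grinder's keyed hub and hold it home

### The job

Slide the guard of the electric ink grinder fully open, then lift the drive spindle out of its wooden stand and push its shaft into the grinder's hub, turning it until the key slips into the keyway, and keep pushing against the hub's spring until the collar sits flush on the hub. Finish while still gripping the spindle and pressing it fully home, with the guard left open, so that a colleague can tighten the set screw. Leave the ink jar and the ink stick undisturbed.

Things in the scene. Friction and masses are not known exactly. Their poses are not given: they have to be found in the camera images.
- guard (a joint): how far the grinder's guard is slid open, in m: near 0 (0 to 0.025 at the start) it covers the hub, 0.14 is the end stop, fully open. The track resists with about 2 N and the guard stays where it is left.
- guard_handle (a point): Middle of the black bar handle on the guard: 60 mm along x, 14 mm along y, standing 34 mm above the guard's plate, up to height 142 mm; this point is 22 mm above the plate. y is the direction in which the guard slides open, z up. The guard is a grey plate 134 (x) x 120 (y) mm, its top at height 108 mm. When shut (joint 0) the bar is straight above the hub.
- grinder: Electric ink grinder, a grey box 220 (x) x 340 (y) mm, top at height 80 mm, fixed to the table; origin at the centre of its underside. Two low rails along y carry the guard. The hub's axis is 75 mm from the origin towards -y.
- hub_mouth (a point): Centre of the steel hub's top face, height 90 mm, under the shut guard. Hub about 50 mm across; round bore 20.4 mm wide; keyway 10 mm wide, along the hub's +x, out to 15.5 mm from the axis; both open at the top and 45 mm deep. z up. A stiff gear motor holds the hub: it turns only above 0.8 N m.
- ejector_top (a point): Top of the brass spring ejector (14 mm across) inside the bore, 26 mm below the hub's face. It yields downwards: 3.5 N at first, 7 N when the spindle is home. Let go, the spindle is pushed up to stand about 10 mm proud.
- stand: Wooden block 80 x 80 x 45 mm high, fixed; origin at the centre of its underside. The spindle stands upright in its loose round hole (30 mm), the collar resting on the block's top.
- spindle: The drive spindle, about 0.22 kg; origin at the centre of the collar's underside, z up. Aluminium head, neck (18 mm diameter), steel collar (40 mm diameter, 6 mm thick) and below it a shaft of 18 mm diameter, 36 mm long, with a chamfered tip. A small tab on the collar's rim, out to 27 mm from the axis, points to +x, above the key.
- spindle_grip (a point): Middle of the spindle's head, the place to grip, 34 mm above the collar's underside. The head is 36 mm along x, 22 mm along y (two flats to pinch) and 40 mm high; same axes as the spindle.
- spindle_key (a point): Middle of the key, 13 mm below the collar's underside: a bar 7 mm wide on the +x side of the shaft, out to 14 mm from the axis, running from the collar 26 mm down. The last 10 mm of the shaft are plain round, so they enter the bore before the key meets the hub's face.
- spindle_seat (a point): centre of the underside of the spindle's collar, on the shaft's axis, same axes as the head; it coincides with the hub's mouth when the spindle is home.
- ink_jar_mid (a point): middle of a black ink jar with a paper label, 56 mm across, 85 mm high, standing near the stand: a bystander.
- ink_stick_mid (a point): middle of a black ink stick lying flat, 75 x 26 x 12 mm: a bystander.
Things that resemble listed ones, but are neither listed nor needed, are in the scene too. There is more than one size of the spindle; the job needs the smallest.

How it is judged:
On the way, in this order (a step that is already met when the one before it is completed fails the run):
1. the guard is slid open (at least 125 of its 140 mm) (value of joint guard above 0.125 m), for 0.2 s.
2. the spindle is gripped and lifted clear of its stand (collar over 90 mm high) (height (world z) of spindle_seat above 0.09 m and contact force between the fingers and spindle above 1 N), for 0.1 s.
At the end, for the whole second after the job is handed in: Through the last second the spindle is at rest, held by the fingers (over 3 N) and pressed home against the ejector: its collar within 2 mm of the hub's face and 3 mm of its axis, key in the keyway (within 0.26 rad), upright within 0.07 rad; the guard is still open (over 120 mm) (value of joint guard above 0.12 m and z of spindle_seat in the frame of hub_mouth between -0.003 and 0.002 m and horizontal distance between spindle_seat and hub_mouth below 0.003 m and angle between the x axis of spindle_seat and the x axis of hub_mouth, either way round below 0.26 rad and angle between spindle_seat's own z axis and vertical below 0.07 rad and contact force between the fingers and spindle above 3 N and linear speed of spindle below 0.01 m/s); the arm keeps its last pose, push and grip.
It fails at once if the ink jar is disturbed (moved over 30 mm) (distance of ink_jar_mid from where it was at the start of the episode above 0.03 m).
It fails at once if the ink stick is disturbed (moved over 30 mm) (distance of ink_stick_mid from where it was at the start of the episode above 0.03 m).
It also fails if it takes over 58 s, if anything falls off the work surface, if the arm or the gripper's body presses on something with over 40 N, if the wrist force passes 120 N, or if a joint passes its speed limit or range.

### The arm

A 6-joint arm with a two-finger parallel gripper is mounted at the origin on the work surface. World frame = base frame: x ahead of the robot, y to its left, z up, the work surface at z = 0. Lengths are in m, angles in rad, forces in N, time in s.
With the tool pointing down it reaches from about 0.35 to 0.85 m from the base axis. Payload 8.1 kg.
Tool frame: the origin (TCP) lies at the very end of the fingers, on their centre line; the grasp point (between the pads) lies robot.grip_point_offset behind it (robot.grip_point_offset is the distance from the TCP to the grasp point, in m); z points along the fingers, y is the line along which they close (so a half turn about z gives the same grasp; the last joint's range is limited). The gripper opens to 93 mm and grips with 3 to 60 N. Pads are 15 mm wide; open, the fingers measure 128 mm over their backs; the gripper's body (75 mm by 188 mm) begins 65 mm behind the grasp point.
Start: joints at [1.155, 0.13, 1.488, -0, 1.523, -0.085], TCP at [0.195, 0.567, 0.219] pointing down, gripper open.
Joint ranges: [-2.96, 2.96], [-0.89, 2.26], [0.02, 2.5], [-1.34, 4.48], [0, 2.73], [-2.66, 2.66]. Speed limits (rad/s): [2.39, 2.39, 2.79, 3.14, 3.14, 3.14].

### API

Orientations are given as a rotation vector (axis times angle).
In Python, from plant import robot, eyes gives the robot as it stands. The module is installed in compiled form; this text tells all that it offers.
- The arm moves only by the tool apply_moves, never from a script. Its argument "steps" is one flat list of numbers, 7 for each row, row after row: the shift along the tool's x, y, z in units of 30 mm (1.0 is 30 mm), then the turn, a rotation vector about the tool's x, y, z in units of 6 degrees (1.0 is 6 degrees), then the opening in per cent of the stroke, from 0 (shut) to 100 (fully open). In form: [dx, dy, dz, ax, ay, az, fingers, dx, dy, dz, ax, ay, az, fingers, ...]. A call has 1 to 12 rows; each row shifts and turns the commanded pose from where the row before left it, along the tool's axes as they then stand; what a row does not reach is not made up. A row lasts 1/12 s, in which the tool goes at most 41.7 mm and 7.16 degrees, less where a joint would pass 70% of its speed; a pose out of reach is approached as far as the arm can. A call is refused whole if a number of a shift passes 1 or a number of a turn 1, either way. A call with a gripper value outside its range is refused whole. The fingers move at their own pace and stop on an object; "grip_force" is the grip in N (left out, the last holds). Time passes only in rows, so rows that do not move let the fingers close. It gives the time, the measured TCP pose, the force, the opening and the grip force at its end, in the units of the state.
- robot.read_state(): the state, without advancing time (a new reading comes with each control period).
- eyes.read_camera(name): name is "side" or "top" or "wrist"; returns the picture (384x512x3 uint8, red, green, blue); there is no depth.
- eyes.calibration(name): a dict with "K" (3x3 intrinsics, pixels), "R" (3x3) and "t" (3): a world point X has camera coordinates R X + t. Camera axes: x right, y down, z forward; pixel columns grow to the right and rows downward; lengths in m; the calibration is good to about 2 mm. A picture is of the moment at which its call begins: read the wrist's pose just before it. calibration takes no time and is no camera call; for the wrist camera it gives the pose at the moment of the call.
- robot.close_job(): hands the job in; it is judged then, once.
Trained networks look in the newest picture that a camera, given by its name, has taken for a name from the list of things; names that differ only in an ending like _2 or _b are one class to them, and where a whole thing is asked for, a point or a joint stands for the part that bears it (a point fixed in the world has none). Each returns a list of dicts, best first, with "conf" (0 to 1); they miss things now and then, are a little off and sometimes report something else, mostly with a low value. They report only what shows in the picture. A call takes as long as a camera call. They do not tell look-alikes from the thing itself.
- eyes.search_frame(camera, thing): "rect" ([left, top, width, height] in pixels, round what is visible of it).
- eyes.place_of(camera, thing): "xy" ([column, row] in pixels: a listed point, or the origin of a listed thing).
The state is a dict: "t": time; "q": joint angles; "dq": joint speeds; "joint_torque": joint torques, N m; "tool_pos": TCP position; "orientation": TCP orientation; "force": force on the tool from outside, world axes, zero at the start; "wrist_torque": the same for the moment, N m; "opening": finger opening in m; "gripper_force": force on a finger pad.
Only numpy, scipy, OpenCV 4.12 (cv2) and the standard library are available. Lean on these libraries where they do the work, as an engineer would, in place of code of your own. Each camera call takes 0.05 s, during which the arm holds its last target. There are 200 camera calls.

## Working session

There is one attempt and no reset: what is moved stays moved. The work goes in short steps, Python scripts to look and compute and a tool call to move; the robot and the scene stay as the last step left them, time stands still between calls to the robot, and variables do not carry over. Pictures are saved under pics/ and viewed, at most 10 in all, crops included, and the job is handed in when it is done.

Besides the shell and the picture viewer there is one more tool, called after "Request:" as name(argument=value, ...), one argument or row to a line, values as JSON. apply_moves: Moves the arm, as the interface text tells. Its arguments: {"type":"object","properties":{"steps":{"type":"array"},"grip_force":{"type":"number"}},"required":["steps"]}

```bash
mkdir -p pics
cat > h.py <<'E'
import numpy as np, cv2
from plant import robot, eyes
from scipy.spatial.transform import Rotation as Ro
def ray(cam,uv,cal=None):
    c=cal or eyes.calibration(cam); K,R,t=map(np.array,(c["K"],c["R"],c["t"]))
    d=R.T@np.linalg.solve(K,[uv[0],uv[1],1.]); return -R.T@t,d
def at_z(cam,uv,z,cal=None):
    o,d=ray(cam,uv,cal); return o+d*(z-o[2])/d[2]
def proj(cam,X,cal=None):
    c=cal or eyes.calibration(cam); p=np.array(c["K"])@(np.array(c["R"])@X+np.array(c["t"])); return p[:2]/p[2]
def save(n,im): cv2.imwrite("pics/"+n,cv2.cvtColor(im,cv2.COLOR_RGB2BGR))
E
python3 - <<'E'
from h import *
s=robot.read_state(); print(s, robot.grip_point_offset)
a=eyes.read_camera("top"); b=eyes.read_camera("side")
save("t0.png",a); save("s0.png",b)
for c in("top","side"):
  print(c,eyes.calibration(c))
  for th in("guard_handle","grinder","spindle_grip","spindle_seat","stand","ink_jar_mid","ink_stick_mid"):
    print(c,th,[(np.round(d["xy"],1).tolist(),round(d["conf"],2)) for d in eyes.place_of(c,th)][:5])
E
```

```text
{'t': 0.0, 'q': array([ 1.15462466e+00,  1.31154916e-01,  1.48925798e+00, -3.25383565e-06,
        1.52298168e+00, -8.53914049e-02]), 'dq': array([ 0.00109429, -0.00164941,  0.00186901,  0.00014495,  0.00165752,
        0.00039433]), 'joint_torque': array([ 1.65675661e-03, -5.59854198e+01, -4.91750336e+01,  7.69145228e-02,
        3.54853109e-02, -1.05645943e-04]), 'tool_pos': array([0.19461852, 0.56697235, 0.21760287]), 'orientation': array([-5.17149321e-01, -3.09828401e+00,  2.74278255e-03]), 'force': array([-0.85021845,  0.49516825, -1.25003881]), 'wrist_torque': array([0.02467303, 0.02456172, 0.0058019 ]), 'gripper_force': 0.0, 'opening': 0.09264903022525711} 0.0188
top {'K': array([[405.03514656,   0.        , 257.53455233],
       [  0.        , 405.03514656, 191.72688462],
       [  0.        ,   0.        ,   1.        ]]), 'R': array([[ 0.02398606, -0.99971111,  0.00153819],
       [-0.99067285, -0.02397559, -0.13413604],
       [ 0.13413417,  0.00169355, -0.99096173]]), 't': array([-0.13339489,  0.50518052,  0.96469234])}
top guard_handle [([160.2, 139.7], 0.6)]
top grinder
[... 356 characters left out ...]
4,   0.        , 256.91962345],
       [  0.        , 361.69885454, 195.15877025],
       [  0.        ,   0.        ,   1.        ]]), 'R': array([[ 0.92819438, -0.37177742, -0.01538681],
       [-0.27121188, -0.6476493 , -0.71203547],
       [ 0.25475345,  0.6650804 , -0.70197489]]), 't': array([-0.50483413,  0.13177576,  0.86085511])}
side guard_handle [([264.5, 125.7], 0.74)]
side grinder [([314.7, 323.7], 0.44)]
side spindle_grip [([319.7, 249.3], 0.84)]
side spindle_seat [([265.5, 277.2], 0.85), ([316.4, 263.7], 0.77), ([221.8, 315.8], 0.68), ([263.5, 277.0], 0.32)]
side stand [([263.2, 286.9], 0.92)]
side ink_jar_mid [([314.0, 220.5], 0.93)]
side ink_stick_mid [([314.7, 321.9], 0.92)]
```

View pics/t0.png

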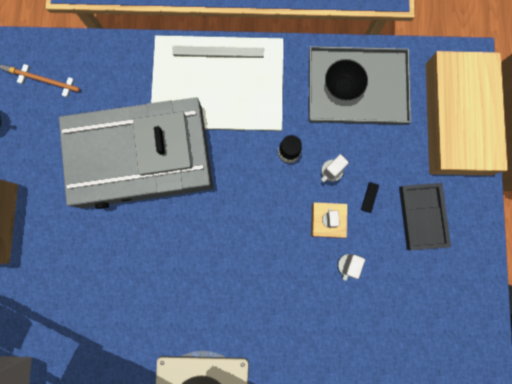

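View pics/s0.png

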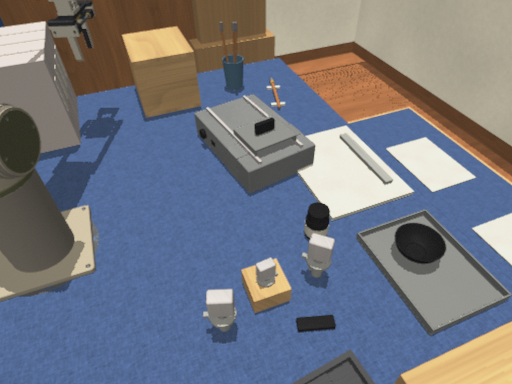

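The top view shows the grinder at (135,150), with the guard handle at (160,140). The jar is at (290,148) and the ink stick at (370,197). There are three spindle candidates: (335,170) loose, (331,217) in the wooden stand, and (350,266) loose. The one in the stand looks smallest and is the only one standing in the block, so it fits. I'll confirm that in one enlarged crop.

Run:
```python
from h import *
a=cv2.cvtColor(cv2.imread("pics/t0.png"),cv2.COLOR_BGR2RGB); b=cv2.cvtColor(cv2.imread("pics/s0.png"),cv2.COLOR_BGR2RGB)
c1=cv2.resize(a[145:295,300:400],(400,600),interpolation=cv2.INTER_CUBIC)
c2=cv2.resize(b[225:345,195:355],(400,300),interpolation=cv2.INTER_CUBIC)
c3=cv2.resize(a[90:210,55:215],(400,300),interpolation=cv2.INTER_CUBIC)
save("c0.png",np.hstack([c1,np.vstack([c2,c3])]))
for n,uv,us in (("A",(336.5,167.5),0),("S",(331.4,217.7),0),("C",(351.1,267.4),0)):
  print(n,at_z("top",uv,.079),at_z("top",uv,.05))
print("side S",at_z("side",(265.5,277.2),.045), "top seat",at_z("top",(328.5,218.6),.045),"stand",at_z("top",(328,216.3),0),at_z("side",(263.2,286.9),0))
print("handle",at_z("top",(160.2,139.7),.130),at_z("side",(264.5,125.7),.130),"grinder",at_z("top",(143.2,156.1),0))
print("jar",at_z("side",(314,220.5),.0425),"stick",at_z("top",(371.4,199.3),.006))
```

```text
A [ 0.56473839 -0.3072965   0.079     ] [ 0.57058381 -0.31295625  0.05      ]
S [ 0.44517352 -0.29513142  0.079     ] [ 0.44734953 -0.30041783  0.05      ]
C [ 0.33201909 -0.34032755  0.079     ] [ 0.33072242 -0.34700102  0.05      ]
side S [ 0.44583037 -0.29434765  0.045     ] top seat [ 0.44537797 -0.29431634  0.045     ] stand [ 0.45443986 -0.30092873  0.        ] [ 0.44303889 -0.2883063   0.        ]
handle [0.60885677 0.1019744  0.13      ] [0.60830483 0.09959122 0.13      ] grinder [0.59848293 0.17607252 0.        ]
jar [ 0.61331692 -0.19300665  0.0425    ] stick [ 0.49969272 -0.40969344  0.006     ]
```

View pics/c0.png

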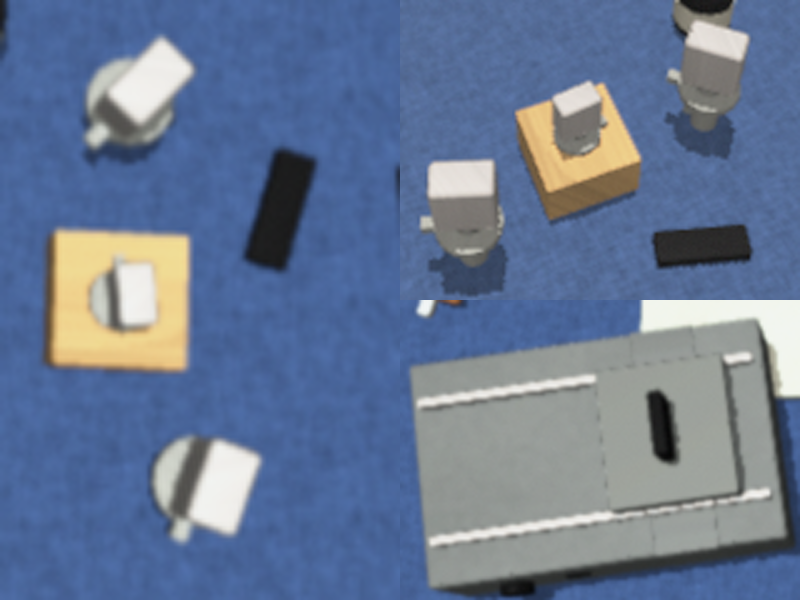

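The crop confirms it. The in-stand spindle (top px 331,217) is clearly smaller than the two loose ones at (335,170) and (350,266), and its tab points up in the image, roughly world +x. Next I'll get the grinder's yaw from the rails and plan the approach to the handle.

```bash
cat >> h.py <<'E'
def plan(p,th,s=None):
    """target tcp p, tool y along (-sin th, cos th) or opposite; prints turn (units) and shift in tool units AFTER the turn"""
    s=s or robot.read_state(); R=Ro.from_rotvec(s["orientation"]).as_matrix()
    y=R[:,1]; psi=np.arctan2(-y[0],y[1]); d=(th-psi+np.pi/2)%np.pi-np.pi/2
    x2=lambda a:np.array([[np.cos(a),-np.sin(a),0],[np.sin(a),np.cos(a),0],[0,0,1]])
    ideal=np.column_stack([[-np.cos(psi),-np.sin(psi),0],[-np.sin(psi),np.cos(psi),0],[0,0,-1]])
    tv=Ro.from_matrix(R.T@(x2(d)@ideal)).as_rotvec()
    print("pos",s["tool_pos"].round(4),"psi",round(psi,4),"tilt",R[:,2].round(4),"turn units",(np.degrees(tv)/6).round(2))
    print("shift units",((x2(d)@ideal).T@(np.array(p)-s["tool_pos"])/.03).round(3),"q6",s["q"][5].round(3),"F",np.round(s["force"],1))
E
python3 - <<'E'
from h import *
for z in(.085,.095):
  for u,v in (((203,166.8),(67,186.4)),((55+195/2.5,90+80/2.5),(55+18/2.5,90+104/2.5))):
    p,q=at_z("top",u,z),at_z("top",v,z); d=q-p; print(np.arctan2(-d[0],d[1]))
# grinder upper face corners front/left/bottom
for u in((410,367),(760,320),(430,588),(790,540)):
  print(at_z("top",(55+(u[0]-400)/2.5,90+(u[1]-300)/2.5),.08))
plan([.608,.101,.24],.14)
E
```

```text
0.17031432345937453
0.16451733538718247
0.17031432345937425
0.1645173353871824
[0.67265228 0.36149326 0.08      ]
[0.72811001 0.02627864 0.08      ]
[0.45945569 0.32360361 0.08      ]
[ 0.51299811 -0.01134134  0.08      ]
pos [0.1949 0.5675 0.2187] psi -0.3308 tilt [ 0.  0. -1.] turn units [ 0.   0.  -4.5]
shift units [-11.467 -17.319  -0.711] q6 -0.085 F [-0.1  0.2 -0.8]
```

Request:
apply_moves(
  steps=[0, 0, -0.14, 0, 0, -0.95, 100, 0, 0, -0.14, 0, 0, -0.95, 100, 0, 0, -0.14, 0, 0, -0.95, 100, 0, 0, -0.14, 0, 0, -0.95, 100, 0, 0, -0.14, 0, 0, -0.95, 100, -0.61, -0.97, 0, 0, 0, 0, 60, -0.61, -0.97, 0, 0, 0, 0, 60, -0.61, -0.97, 0, 0, 0, 0, 60, -0.61, -0.97, 0, 0, 0, 0, 60, -0.61, -0.97, 0, 0, 0, 0, 60, -0.61, -0.97, 0, 0, 0, 0, 60],
)

```text
t: 1.72
tool_pos: [0.3329, 0.4122, 0.2398]
orientation: [-0.262, 3.13, 0.0]
force: [0.5, 0.3, 0.1]
opening: 0.0586
gripper_force: 0.0
```

Request:
apply_moves(
  steps=[-0.61, -0.97, 0, 0, 0, 0, 60, -0.61, -0.97, 0, 0, 0, 0, 60, -0.61, -0.97, 0, 0, 0, 0, 60, -0.61, -0.97, 0, 0, 0, 0, 60, -0.61, -0.97, 0, 0, 0, 0, 60, -0.61, -0.97, 0, 0, 0, 0, 60, -0.61, -0.97, 0, 0, 0, 0, 60, -0.61, -0.97, 0, 0, 0, 0, 60, -0.61, -0.97, 0, 0, 0, 0, 60, -0.61, -0.97, 0, 0, 0, 0, 60, -0.61, -0.97, 0, 0, 0, 0, 60, 0, 0, 0, 0, 0, 0, 60],
)

```text
t: 2.72
tool_pos: [0.5867, 0.1262, 0.2392]
orientation: [-0.254, 3.13, -0.003]
force: [0.1, 0.9, 0.8]
opening: 0.0555
gripper_force: 0.0
```

Run:
```python
from h import *
a=eyes.read_camera("wrist"); save("w0.png",a); cal=eyes.calibration("wrist")
for d in eyes.place_of("wrist","guard_handle")[:3]: print(d,at_z("wrist",d["xy"],.130,cal))
plan([.608,.101,.12],.165)
```

```text
{'xy': [221.3, 205.4], 'conf': 0.84} [0.60624827 0.10395862 0.13      ]
pos [0.5842 0.13   0.2392] psi 0.1641 tilt [-7.e-04  1.e-04 -1.e+00] turn units [ 0.   -0.01 -0.01]
shift units [-0.624 -1.084  3.975] q6 -1.602 F [-1.6  0.2  0.6]
```

View pics/w0.png

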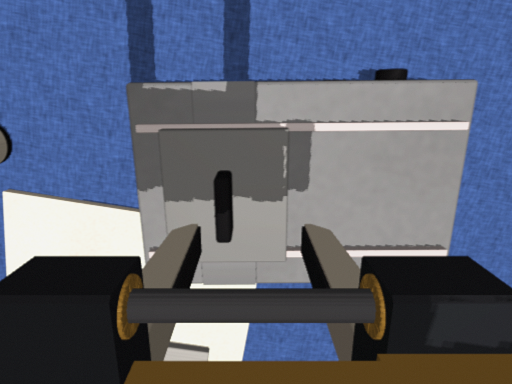

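Request:
apply_moves(
  steps=[-0.3, -0.52, 0.3, 0, 0, 0, 60, -0.3, -0.51, 0.5, 0, 0, 0, 60, 0, 0, 0.8, 0, 0, 0, 60, 0, 0, 0.8, 0, 0, 0, 60, 0, 0, 0.8, 0, 0, 0, 60, 0, 0, 0.6, 0, 0, 0, 60, 0, 0, 0.3, 0, 0, 0, 60, 0, 0, 0, 0, 0, 0, 0, 0, 0, 0, 0, 0, 0, 0, 0, 0, 0, 0, 0, 0, 0, 0, 0, 0, 0, 0, 0, 0, 0, 0, 0, 0, 0, 0, 0],
  grip_force=12,
)

```text
t: 3.82
tool_pos: [0.6076, 0.1039, 0.1184]
orientation: [-0.261, 3.128, 0.0]
force: [0.1, 0.8, -0.0]
opening: 0.0271
gripper_force: 0.0
```

Request:
apply_moves(
  steps=[0, 0, 0, 0, 0, 0, 0, 0, 0, 0, 0, 0, 0, 0, 0, 0, 0, 0, 0, 0, 0, 0, 0.3, 0, 0, 0, 0, 0, 0, 0.5, 0, 0, 0, 0, 0, 0, 0.5, 0, 0, 0, 0, 0, 0, 0.5, 0, 0, 0, 0, 0, 0, 0.5, 0, 0, 0, 0, 0, 0, 0.5, 0, 0, 0, 0, 0, 0, 0.5, 0, 0, 0, 0, 0, 0, 0.5, 0, 0, 0, 0, 0, 0, 0.4, 0, 0, 0, 0, 0],
)

```text
t: 4.82
tool_pos: [0.5852, 0.2297, 0.1173]
orientation: [-0.262, 3.13, -0.0]
force: [-1.7, -2.9, 5.6]
opening: 0.0137
gripper_force: 12.0
```

Request:
apply_moves(
  steps=[0, 0.2, 0, 0, 0, 0, 0, 0, 0, 0, 0, 0, 0, 0, 0, 0, 0, 0, 0, 0, 0],
)

```text
t: 5.07
tool_pos: [0.584, 0.2363, 0.1173]
orientation: [-0.264, 3.13, 0.002]
force: [-3.9, 1.0, 5.3]
opening: 0.0139
gripper_force: 12.0
```

Request:
apply_moves(
  steps=[0, 0.13, 0, 0, 0, 0, 0, 0, 0.1, 0, 0, 0, 0, 0, 0, 0.1, 0, 0, 0, 0, 0, 0, 0, 0, 0, 0, 0, 0, 0, 0, 0, 0, 0, 0, 0],
)

```text
t: 5.48
tool_pos: [0.5833, 0.2406, 0.1172]
orientation: [0.259, -3.131, 0.009]
force: [-1.2, -18.3, 9.1]
opening: 0.0139
gripper_force: 12.0
```

Request:
apply_moves(
  steps=[0, -0.2, 0, 0, 0, 0, 40, 0, 0, 0, 0, 0, 0, 40, 0, 0, 0, 0, 0, 0, 40, 0, 0, -0.5, 0, 0, 0, 60, 0, 0, -0.9, 0, 0, 0, 60, 0, 0, -0.9, 0, 0, 0, 60, -0.1, -0.9, -0.9, 0, 0, 0, 60, -0.2, -0.9, -0.9, 0, 0, 0, 60, -0.2, -0.9, 0, 0, 0, 0, 60, -0.2, -0.9, 0, 0, 0, 0, 60, -0.3, -0.9, 0, 0, 0, 0, 60, 0, 0, 0, 0, 0, 0, 60],
)

```text
t: 6.48
tool_pos: [0.6375, 0.1058, 0.2392]
orientation: [-0.256, 3.131, -0.002]
force: [1.3, -0.0, -1.0]
opening: 0.0558
gripper_force: 0.0
```

Run:
```python
from h import *
cal=eyes.calibration("wrist"); a=eyes.read_camera("wrist"); b=eyes.read_camera("top")
save("w1.png",a); save("t1.png",b); np.save("calw1.npy",cal,allow_pickle=True)
for c,cc in(("wrist",cal),("top",None)):
  for th,z in(("hub_mouth",.09),("guard_handle",.13)):
    for d in eyes.place_of(c,th)[:3]: print(c,th,d,at_z(c,d["xy"],z,cc))
for d in eyes.place_of("wrist","ejector_top"): print(d,at_z("wrist",d["xy"],.064,cal))
plan([.606,.1025,.2],.165)
```

```text
wrist hub_mouth {'xy': [253.4, 146.7], 'conf': 0.9} [0.60756422 0.102198   0.09      ]
wrist hub_mouth {'xy': [314.8, 137.7], 'conf': 0.5} [0.58921889 0.15952402 0.09      ]
wrist guard_handle {'xy': [412.8, 155.5], 'conf': 0.82} [0.58706729 0.23744683 0.13      ]
top hub_mouth {'xy': [161.7, 140.5], 'conf': 0.76} [0.6174979  0.10837895 0.09      ]
{'xy': [252.1, 144.1], 'conf': 0.64} [0.60872104 0.10115647 0.064     ]
pos [0.6356 0.111  0.2395] psi 0.1683 tilt [-2.e-04  3.e-04 -1.e+00] turn units [ 0.   -0.    0.03]
shift units [ 1.019 -0.118  1.318] q6 -1.646 F [-0.8 -1.5  0.8]
```

View pics/w1.png

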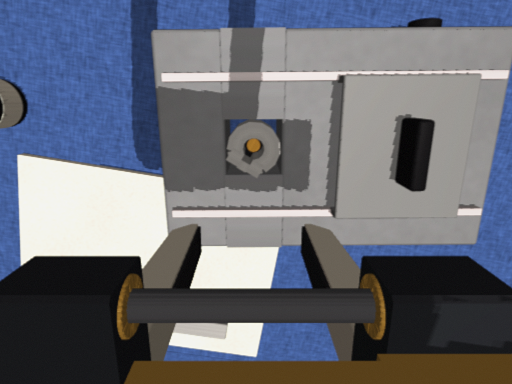

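The guard is open, with its handle at (413,155). The hub is visible at (253,147), the brass ejector is in the centre, and the keyway is at the lower side. I'll enlarge the hub now that the arm has settled.

Run:
```python
from h import *
ps=[];gs=[]
for i in range(4):
  a=eyes.read_camera("wrist"); cal=eyes.calibration("wrist")
  for th,z,L in(("hub_mouth",.09,ps),("ejector_top",.064,gs)):
    d=eyes.place_of("wrist",th)
    if d: L.append(at_z("wrist",d[0]["xy"],z,cal)[:2])
print(np.round(ps,4).tolist(),np.round(gs,4).tolist())
cal=eyes.calibration("wrist");a=eyes.read_camera("wrist")
u=proj("wrist",np.array([.607,.102,.09]),cal); print(u)
# rectified top-down map of hub plane: 10 px/mm, up=+x world, left=+y
N=600; c=np.array([.607,.102]); 
src=np.float32([proj("wrist",np.array([c[0]+sx*.03,c[1]+sy*.03,.09]),cal) for sx,sy in((1,1),(1,-1),(-1,-1),(-1,1))])
H=cv2.getPerspectiveTransform(src,np.float32([[0,0],[N,0],[N,N],[0,N]]))
w=cv2.warpPerspective(a,H,(N,N),flags=cv2.INTER_CUBIC); save("hub.png",w)
plan([.606,.1025,.2],.165)
```

```text
[[0.6096, 0.1032], [0.6092, 0.1001], [0.6088, 0.1039], [0.6099, 0.1013]] [[0.6103, 0.0991], [0.6114, 0.1053], [0.6103, 0.0995], [0.6087, 0.0996]]
[249.18724176 146.91998586]
pos [0.636  0.1095 0.2396] psi 0.1665 tilt [-0.  0. -1.] turn units [ 0.   -0.    0.01]
shift units [ 1.025 -0.067  1.32 ] q6 -1.646 F [-0.2  0.5  0.5]
```

View pics/hub.png

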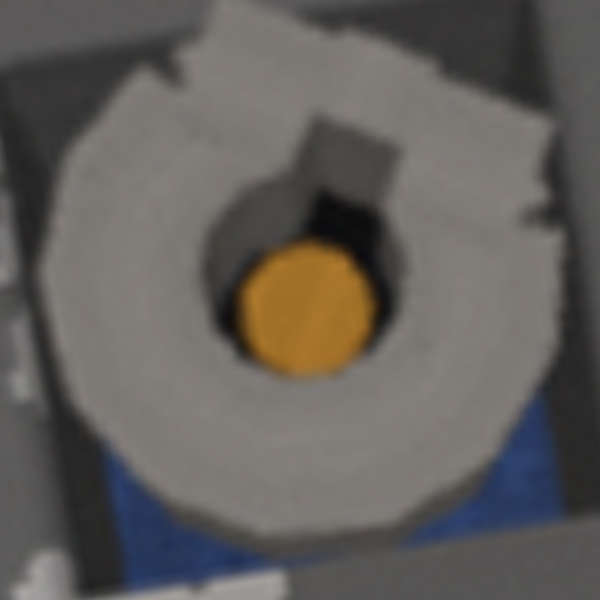

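The rectified crop shows the hub centre at about (305,278), i.e. world (0.609, 0.102). The keyway's outer end is at (361,132), so the keyway points to a world yaw of about -0.38 rad. Next I'll look at the spindle from above.

Request:
apply_moves(
  steps=[0, 0, 0, 0, 0, 0.72, 60, 0, 0, -0.1, 0, 0, 0.72, 60, 0, 0, -0.2, 0, 0, 0.72, 60, 0.31, -0.97, 0, 0, 0, 0, 60, 0.31, -0.97, 0, 0, 0, 0, 60, 0.31, -0.97, 0, 0, 0, 0, 60, 0.31, -0.97, 0, 0, 0, 0, 60, 0.31, -0.97, 0, 0, 0, 0, 60, 0.31, -0.97, 0, 0, 0, 0, 60, 0.31, -0.97, 0, 0, 0, 0, 60],
)

```text
t: 8.32
tool_pos: [0.5582, -0.0911, 0.2488]
orientation: [0.093, 3.14, -0.0]
force: [0.1, -0.2, 0.4]
opening: 0.0561
gripper_force: 0.0
```

Request:
apply_moves(
  steps=[0.31, -0.97, 0, 0, 0, 0, 60, 0.31, -0.97, 0, 0, 0, 0, 60, 0.31, -0.97, 0, 0, 0, 0, 60, 0.31, -0.97, 0, 0, 0, 0, 60, 0.31, -0.97, 0, 0, 0, 0, 60, 0.31, -0.97, 0, 0, 0, 0, 60, 0.31, -0.97, 0, 0, 0, 0, 60, 0, 0, 0, 0, 0, 0, 60, 0, 0, 0, 0, 0, 0, 60, 0, 0, 0, 0, 0, 0, 60],
)

```text
t: 9.15
tool_pos: [0.4819, -0.289, 0.2486]
orientation: [0.095, 3.14, 0.001]
force: [0.3, -0.2, 0.1]
opening: 0.0558
gripper_force: 0.0
```

Run:
```python
from h import *
a=eyes.read_camera("wrist"); cal=eyes.calibration("wrist")
for th,z in(("spindle_grip",.079),("spindle_seat",.045),("stand",0)):
  for d in eyes.place_of("wrist",th)[:3]: print(th,np.round(d["xy"],1),round(d["conf"],2),at_z("wrist",d["xy"],z,cal).round(4))
c=np.array([.4455,-.2945]); ims=[]
for z in (.099,.051):
  src=np.float32([proj("wrist",np.array([c[0]+sx*.04,c[1]+sy*.04,z]),cal) for sx,sy in((1,1),(1,-1),(-1,-1),(-1,1))])
  H=cv2.getPerspectiveTransform(src,np.float32([[0,0],[400,0],[400,400],[0,400]]))
  ims.append(cv2.warpPerspective(a,H,(400,400),flags=cv2.INTER_CUBIC))
save("sp.png",np.hstack(ims)); save("w2.png",a)
plan([.4455,-.2945,.06],-.06)
```

```text
spindle_grip [182.   24.4] 0.86 [ 0.3359 -0.346   0.079 ]
spindle_grip [237.3 250.9] 0.81 [ 0.5731 -0.3103  0.079 ]
spindle_grip [235.4 134.4] 0.61 [ 0.4416 -0.3031  0.079 ]
spindle_seat [239.3 131.5] 0.75 [ 0.4421 -0.3002  0.045 ]
spindle_seat [244.2 231.8] 0.65 [ 0.5646 -0.3026  0.045 ]
spindle_seat [191.6  33. ] 0.61 [ 0.3374 -0.3431  0.045 ]
stand [241.6 129.6] 0.88 [ 0.4441 -0.299   0.    ]
stand [243.  137.6] 0.56 [ 0.4543 -0.2979  0.    ]
pos [ 0.4823 -0.2883  0.2487] psi -0.058 tilt [ 2.e-04  1.e-04 -1.e+00] turn units [0.   0.   0.02]
shift units [ 1.213 -0.281  6.29 ] q6 -2.143 F [-0.4  1.1  0.6]
```

View pics/sp.png

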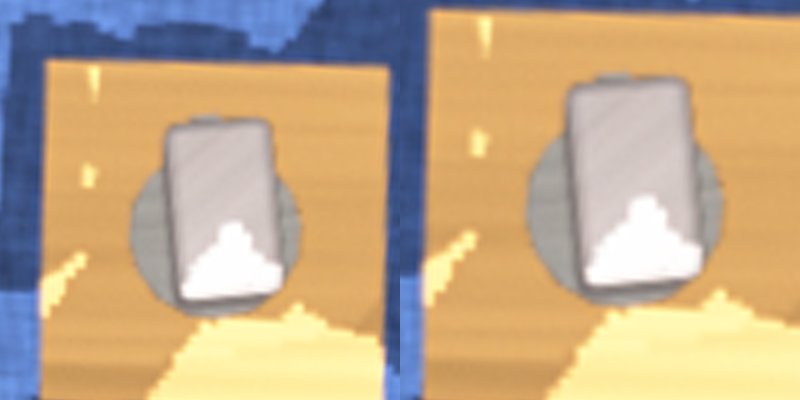

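The spindle in the stand has its head centre at about (224,209) in the left crop. That gives about (0.444, -0.298) with a yaw of about +0.08, and the tab is at the top (+x). Going in to grasp.

Request:
apply_moves(
  steps=[0, 0, 0, 0, 0, -0.65, 60, 0, 0, 0, 0, 0, -0.65, 60, 0.64, -0.1, 0.5, 0, 0, 0, 60, 0.64, -0.09, 0.8, 0, 0, 0, 60, 0, 0, 0.9, 0, 0, 0, 60, 0, 0, 0.9, 0, 0, 0, 60, 0, 0, 0.9, 0, 0, 0, 60, 0, 0, 0.9, 0, 0, 0, 60, 0, 0, 0.8, 0, 0, 0, 60, 0, 0, 0.6, 0, 0, 0, 60, 0, 0, 0, 0, 0, 0, 60],
)

```text
t: 10.27
tool_pos: [0.4417, -0.295, 0.0551]
orientation: [0.122, -3.134, -0.008]
force: [-0.6, 0.7, 0.1]
opening: 0.056
gripper_force: 0.0
```

Run:
```python
from h import *
plan([.4445,-.297,.060],.078)
a=eyes.read_camera("side"); u=proj("side",np.array([.4445,-.297,.09])).astype(int); print(u)
save("s1.png",cv2.resize(a[u[1]-60:u[1]+60,u[0]-80:u[0]+80],(640,480),interpolation=cv2.INTER_CUBIC))
```

```text
pos [ 0.4417 -0.295   0.0551] psi 0.0778 tilt [-0.0056  0.0047 -1.    ] turn units [ 0.05 -0.05 -0.  ]
shift units [-0.088 -0.074 -0.162] q6 -2.334 F [-0.6  0.7  0.1]
[265 265]
```

View pics/s1.png

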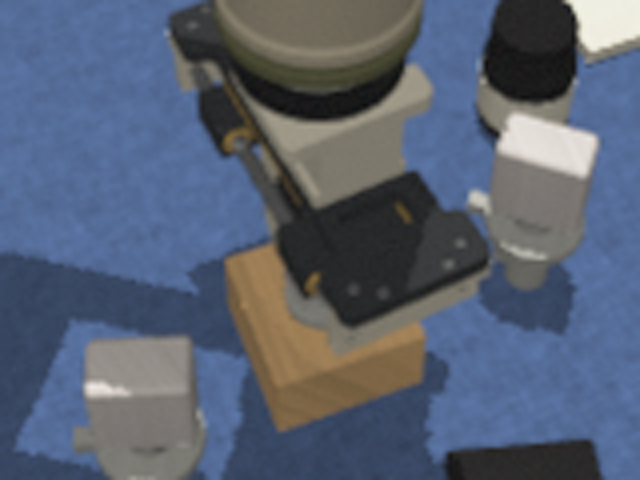

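The gripper straddles the spindle head, clear of the jar and the neighbouring spindles. Closing and lifting.

Request:
apply_moves(
  steps=[-0.05, 0, -0.1, 0, 0, 0, 60, 0, 0, 0, 0, 0, 0, 0, 0, 0, 0, 0, 0, 0, 0, 0, 0, 0, 0, 0, 0, 0, 0, 0, 0, 0, 0, 0, 0, 0, 0, 0, 0, 0, 0, 0, 0, 0, 0, 0, 0, 0, 0, 0, 0, 0, 0, 0, 0, 0, 0, 0, 0, 0, 0, 0],
  grip_force=35,
)

```text
invalid input
```

Request:
apply_moves(
  steps=[0, 0, 0, 0, 0, 0, 0, 0, 0, 0, 0, 0, 0, 0, 0, 0, -0.3, 0, 0, 0, 0, 0, 0, -0.6, 0, 0, 0, 0, 0, 0, -0.8, 0, 0, 0, 0, 0, 0, -0.8, 0, 0, 0, 0, 0, 0, -0.8, 0, 0, 0, 0, 0, 0, -0.8, 0, 0, 0, 0, 0, 0, -0.5, 0, 0, 0, 0, 0, 0, 0, 0, 0, 0, 0],
)

```text
t: 11.15
tool_pos: [0.4463, -0.2998, 0.2045]
orientation: [-0.12, 3.132, -0.01]
force: [0.1, 0.8, 0.4]
opening: 0.0005
gripper_force: 0.0
```

Run:
```python
from h import *
a=eyes.read_camera("wrist"); save("w3.png",a)
s=robot.read_state();print(s["opening"],s["gripper_force"]);plan([.6092,.102,.2],-.38)
cal=eyes.calibration("wrist")
for th in("spindle_seat","spindle_grip","spindle_key"):
  print(th,[(np.round(d["xy"],1),round(d["conf"],2)) for d in eyes.place_of("wrist",th)[:4]])
  print("model px",proj("wrist",s["tool_pos"]+np.array([0,0,.0188+{"spindle_seat":-.034,"spindle_grip":0,"spindle_key":-.047}[th]]),cal))
```

```text
0.0003434727480547467 0.0
pos [ 0.4456 -0.2992  0.2018] psi 0.0766 tilt [ 0.0054 -0.0044 -1.    ] turn units [-0.03  0.06  4.36]
shift units [-0.105 14.443  0.061] q6 -2.334 F [ 0.4  0.8 -0.3]
spindle_seat [(array([214.8,  57.4]), 0.75), (array([255.3, 175.3]), 0.61)]
model px [252.61566861 227.91522592]
spindle_grip [(array([253.5, 181.5]), 0.71), (array([208.5,  48.3]), 0.65)]
model px [252.62771419 254.21164142]
spindle_key [(array([252.9, 172.5]), 0.88), (array([223.3,  44. ]), 0.61)]
model px [252.61206368 220.04540532]
```

View pics/w3.png

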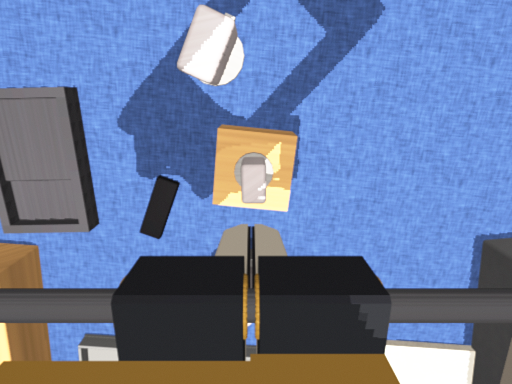

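My closing call was malformed (refused), so the fingers rose empty. The spindle still stands in its hole at (254,180). I'll measure it again and redo the grasp.

Run:
```python
from h import *
L={"spindle_grip":[], "spindle_seat":[]}
for i in range(4):
  eyes.read_camera("wrist"); cal=eyes.calibration("wrist")
  for th,z in(("spindle_grip",.079),("spindle_seat",.045)):
    for d in eyes.place_of("wrist",th):
      p=at_z("wrist",d["xy"],z,cal)
      if abs(p[0]-.444)<.03 and abs(p[1]+.298)<.03: L[th].append(p[:2].round(4).tolist())
print(L)
eyes.read_camera("side"); print([at_z("side",d["xy"],.045).round(4) for d in eyes.place_of("side","spindle_seat")])
print([at_z("side",d["xy"],.079).round(4) for d in eyes.place_of("side","spindle_grip")])
plan([.4445,-.298,.058],.078)
```

```text
{'spindle_grip': [[0.4444, -0.3032], [0.4426, -0.3031], [0.442, -0.3007], [0.4278, -0.3029], [0.4429, -0.302]], 'spindle_seat': [[0.4421, -0.2961], [0.4436, -0.2973], [0.4421, -0.3], [0.4434, -0.2993]]}
[array([ 0.3362, -0.3387,  0.045 ]), array([ 0.5575, -0.2956,  0.045 ]), array([ 0.4385, -0.3008,  0.045 ])]
[array([ 0.3395, -0.3341,  0.079 ]), array([ 0.4445, -0.2928,  0.079 ]), array([ 0.57  , -0.2943,  0.079 ])]
pos [ 0.4439 -0.2979  0.1976] psi 0.0766 tilt [-0. -0. -1.] turn units [-0.   -0.   -0.01]
shift units [-1.900e-02 -3.000e-03  4.655e+00] q6 -2.334 F [ 0.1 -0.1 -0.1]
```

Request:
apply_moves(
  steps=[0, 0, 0, 0, 0, 0, 60, 0, 0, 0, 0, 0, 0, 60, 0, 0, 0.2, 0, 0, 0, 60, 0, 0, 0.5, 0, 0, 0, 60, 0, 0, 0.5, 0, 0, 0, 60, 0, 0, 0.7, 0, 0, 0, 60, 0, 0, 0.8, 0, 0, 0, 60, 0, 0, 0.8, 0, 0, 0, 60, 0, 0, 0.7, 0, 0, 0, 60, 0, 0, 0.4, 0, 0, 0, 60, 0, 0, 0, 0, 0, 0, 60, 0, 0, 0, 0, 0, 0, 60],
  grip_force=35,
)

```text
t: 13.1
tool_pos: [0.4436, -0.2976, 0.0593]
orientation: [0.12, -3.138, -0.001]
force: [0.3, -0.6, 0.3]
opening: 0.056
gripper_force: 0.0
```

Request:
apply_moves(
  steps=[0, 0, 0, 0, 0, 0, 0, 0, 0, 0, 0, 0, 0, 0, 0, 0, 0, 0, 0, 0, 0, 0, 0, 0, 0, 0, 0, 0, 0, 0, 0, 0, 0, 0, 0, 0, 0, 0, 0, 0, 0, 0, 0, 0, 0, 0, 0, 0, 0],
)

```text
t: 13.68
tool_pos: [0.4442, -0.2982, 0.0601]
orientation: [-0.12, 3.139, -0.001]
force: [-0.2, 0.6, 3.3]
opening: 0.0218
gripper_force: 35.0
```

Request:
apply_moves(
  steps=[0, 0, -0.3, 0, 0, 0, 0, 0, 0, -0.6, 0, 0, 0, 0, 0, 0, -0.8, 0, 0, 0, 0, 0, 0, -0.8, 0, 0, 0, 0, 0, 0, -0.8, 0, 0, 0, 0, 0, 0, -0.8, 0, 0, 0, 0, 0, 0, -0.7, 0, 0, 0, 0, 0, 0, -0.4, 0, 0, 0, 0, 0, 0, 0, 0, 0, 0, 0, 0, 0, 0, 0, 0, 0, 0],
)

```text
t: 14.52
tool_pos: [0.444, -0.298, 0.2156]
orientation: [-0.12, 3.139, -0.001]
force: [-0.0, -0.5, -3.0]
opening: 0.0217
gripper_force: 35.0
```

Run:
```python
from h import *
G=.0188
off={"spindle_seat":[0,0,.034+0],"spindle_grip":[0,0,0],"spindle_key":[0,0,.047]}
R0=None
for i in range(3):
 for c in("wrist","side","top"):
  eyes.read_camera(c); s=robot.read_state(); R=Ro.from_rotvec(s["orientation"]).as_matrix(); cal=eyes.calibration(c)
  for th in off:
    o=np.array(off[th])+[0,0,-G]
    if th=="spindle_key": o=o+[-.0115,0,0]
    X=s["tool_pos"]+R@o; u=proj(c,X,cal)
    for d in eyes.place_of(c,th)[:4]:
      if np.hypot(*(d["xy"]-u))<15:
        e=R.T@(at_z(c,d["xy"],X[2],cal)-X); print(i,c,th,"d px",np.round(d["xy"]-u,1),"err in tool xy mm",(e[:2]*1000).round(1),round(d["conf"],2))
a=eyes.read_camera("wrist"); save("w4.png",a)
plan([.6092,.102,.22],-.38)
s=robot.read_state();print(s["opening"],s["gripper_force"])
```

```text
0 wrist spindle_grip d px [-5.7 -0.7] err in tool xy mm [ 0.4 -2.9] 0.72
0 side spindle_seat d px [-1.4 -0.2] err in tool xy mm [1.9 1.5] 0.71
0 side spindle_grip d px [-1.  -3.7] err in tool xy mm [-2.3  8.4] 0.8
0 side spindle_key d px [-0.  -1.3] err in tool xy mm [-1.4  2.7] 0.71
1 wrist spindle_seat d px [-1.1  1.2] err in tool xy mm [-0.8 -0.7] 0.95
1 wrist spindle_grip d px [-4.5 -0.7] err in tool xy mm [ 0.4 -2.3] 0.87
1 side spindle_seat d px [1.3 1.6] err in tool xy mm [-0.4 -4.2] 0.63
1 side spindle_grip d px [-3.  -3.4] err in tool xy mm [1.1 9.2] 0.9
1 side spindle_key d px [-3.6 -4.1] err in tool xy mm [ 1.4 11.4] 0.8
2 wrist spindle_seat d px [ 1.  -1.7] err in tool xy mm [1.1 0.6] 0.86
2 wrist spindle_grip d px [-2.6 -1.7] err in tool xy mm [ 1.  -1.3] 0.57
2 side spindle_seat d px [ 1.  -1.3] err in tool xy mm [-2.9  1.8] 0.67
2 side spindle_grip d px [-1.6  0.7] err in tool xy mm [ 3.2 -0.2] 0.84
2 side spindle_key d px [-1.8 -3.3] err in tool xy mm [-0.6  8.2] 0.76
2 side spindle_key d px [-9.7  0.2] err in tool xy mm [15.7  7.4] 0.66
pos [ 0.4439 -0.2979  0.2156] psi 0.0766 tilt [-1.e-04  1.e-04 -1.e+00] turn units [ 0.   -0.    4.36]
shift units [-0.172 14.424 -0.147] q6 -2.334 F [ 0.9 -0.7 -1.9]
0.021849395587762135 34.99934434890747
```

Request:
apply_moves(
  steps=[0, 0, 0, 0, 0, 0.87, 0, 0, 0, 0, 0, 0, 0.87, 0, 0, 0, 0, 0, 0, 0.87, 0, 0, 0, 0, 0, 0, 0.87, 0, 0, 0, 0, 0, 0, 0.88, 0, 0, 0.4, 0, 0, 0, 0, 0, 0, 0.8, 0, 0, 0, 0, 0, 0, 0.9, 0, 0, 0, 0, 0, 0, 0.9, 0, 0, 0, 0, 0, 0, 0.9, 0, 0, 0, 0, 0, 0, 0.9, 0, 0, 0, 0, 0, 0, 0.9, 0, 0, 0, 0, 0],
)

```text
t: 17.37
tool_pos: [0.5078, -0.137, 0.2158]
orientation: [0.588, 3.086, 0.0]
force: [-0.1, -0.2, -2.5]
opening: 0.0219
gripper_force: 35.0
```

Request:
apply_moves(
  steps=[-0.05, 0.9, 0, 0, 0, 0, 0, -0.05, 0.9, 0, 0, 0, 0, 0, -0.05, 0.9, 0, 0, 0, 0, 0, 0, 0.9, 0, 0, 0, 0, 0, 0, 0.9, 0, 0, 0, 0, 0, 0, 0.9, 0, 0, 0, 0, 0, 0, 0.9, 0, 0, 0, 0, 0, 0, 0.9, 0, 0, 0, 0, 0, 0, 0.8, 0, 0, 0, 0, 0, 0, 0.7, 0, 0, 0, 0, 0, 0, 0, 0, 0, 0, 0, 0, 0, 0, 0, 0, 0, 0, 0],
)

```text
t: 18.37
tool_pos: [0.608, 0.1034, 0.2153]
orientation: [-0.586, -3.086, 0.0]
force: [-0.6, 0.2, -2.5]
opening: 0.0219
gripper_force: 35.0
```

Run:
```python
from h import *
for c in("wrist","wrist","side","top"):
  eyes.read_camera(c); cal=eyes.calibration(c)
  print(c,[(at_z(c,d["xy"],.09,cal).round(4),round(d["conf"],2)) for d in eyes.place_of(c,"hub_mouth")[:2]])
plan([.609,.103,.1],-.38)
```

```text
wrist []
wrist [(array([0.6091, 0.0995, 0.09  ]), 0.82), (array([0.651 , 0.0831, 0.09  ]), 0.45)]
side [(array([0.6119, 0.106 , 0.09  ]), 0.72)]
top [(array([0.6061, 0.1101, 0.09  ]), 0.54)]
pos [0.6083 0.1009 0.2158] psi -0.3808 tilt [ 2.e-04 -0.e+00 -1.e+00] turn units [ 0.    0.   -0.01]
shift units [0.004 0.074 3.86 ] q6 -1.109 F [ 1.  -0.8 -2.9]
```

Request:
apply_moves(
  steps=[0, 0.07, 0.3, 0, 0, 0, 0, 0, 0, 0.6, 0, 0, 0, 0, 0, 0, 0.6, 0, 0, 0, 0, 0, 0, 0.5, 0, 0, 0, 0, 0, 0, 0.25, 0, 0, 0, 0, 0, 0, 0.1, 0, 0, 0, 0, 0, 0, 0.1, 0, 0, 0, 0, 0, 0, 0, 0, 0, 0, 0, 0, 0, 0, 0, 0, 0, 0],
)

```text
t: 19.52
tool_pos: [0.6097, 0.1035, 0.1431]
orientation: [0.593, 3.084, 0.001]
force: [0.2, -0.8, -1.7]
opening: 0.022
gripper_force: 35.0
```

Run:
```python
from h import *
plan([.609,.103,.131],-.38); s=robot.read_state(); print(s["wrist_torque"].round(2))
```

```text
pos [0.6097 0.1035 0.1431] psi -0.3801 tilt [ 1.4e-03  1.0e-04 -1.0e+00] turn units [ 0.01  0.01 -0.  ]
shift units [ 0.016 -0.026  0.403] q6 -1.105 F [ 0.2 -0.8 -1.7]
[ 0.    0.05 -0.03]
```

Request:
apply_moves(
  steps=[0, 0, 0.07, 0, 0, 0, 0, 0, 0, 0.07, 0, 0, 0, 0, 0, 0, 0.07, 0, 0, 0, 0, 0, 0, 0.07, 0, 0, 0, 0, 0, 0, 0, 0, 0, 0, 0, 0, 0, 0, 0, 0, 0, 0],
)

```text
t: 20.02
tool_pos: [0.6091, 0.1034, 0.1335]
orientation: [-0.593, -3.085, 0.0]
force: [0.3, 0.7, -1.9]
opening: 0.022
gripper_force: 35.0
```

Run:
```python
from h import *
plan([.609,.103,.131],-.38); s=robot.read_state(); print(s["wrist_torque"].round(2))
```

```text
pos [0.6091 0.1034 0.1335] psi -0.3801 tilt [-2.e-04 -1.e-04 -1.e+00] turn units [-0. -0. -0.]
shift units [-0.003 -0.015  0.084] q6 -1.105 F [ 0.3  0.7 -1.9]
[-0.01 -0.06  0.  ]
```

Request:
apply_moves(
  steps=[0, 0, 0.06, 0, 0, 0, 0, 0, 0, 0.06, 0, 0, 0, 0, 0, 0, 0.06, 0, 0, 0, 0, 0, 0, 0.06, 0, 0, 0, 0, 0, 0, 0, 0, 0, 0, 0, 0, 0, 0, 0, 0, 0, 0],
)

```text
t: 20.52
tool_pos: [0.6091, 0.1035, 0.1263]
orientation: [-0.593, -3.085, 0.0]
force: [0.3, -0.3, -2.4]
opening: 0.0219
gripper_force: 35.0
```

Run:
```python
from h import *
plan([.609,.103,.105],-.38); s=robot.read_state(); print(s["wrist_torque"].round(2))
```

```text
pos [0.6091 0.1035 0.1263] psi -0.3801 tilt [-2.e-04 -1.e-04 -1.e+00] turn units [-0. -0. -0.]
shift units [-0.004 -0.016  0.711] q6 -1.105 F [ 0.3 -0.3 -2.4]
[-0.1  -0.03 -0.03]
```

Request:
apply_moves(
  steps=[0, 0, 0.07, 0, 0, 0, 0, 0, 0, 0.07, 0, 0, 0, 0, 0, 0, 0.07, 0, 0, 0, 0, 0, 0, 0.07, 0, 0, 0, 0, 0, 0, 0.07, 0, 0, 0, 0, 0, 0, 0.07, 0, 0, 0, 0, 0, 0, 0, 0, 0, 0, 0],
)

```text
t: 21.1
tool_pos: [0.6092, 0.1035, 0.1138]
orientation: [0.593, 3.085, -0.0]
force: [-0.7, -0.8, 2.0]
opening: 0.0218
gripper_force: 35.0
```

Run:
```python
from h import *
plan([.609,.103,.105],-.38); s=robot.read_state(); print(s["wrist_torque"].round(2))
```

```text
pos [0.6092 0.1035 0.1138] psi -0.38 tilt [ 1.e-04 -0.e+00 -1.e+00] turn units [-0.  0.  0.]
shift units [-0.001 -0.018  0.294] q6 -1.105 F [-0.7 -0.8  2. ]
[-0.08  0.24  0.08]
```

Request:
apply_moves(
  steps=[0, 0, 0.07, 0, 0, 0, 0, 0, 0, 0.07, 0, 0, 0, 0, 0, 0, 0.07, 0, 0, 0, 0, 0, 0, 0.05, 0, 0, 0, 0, 0, 0, 0, 0, 0, 0, 0, 0, 0, 0, 0, 0, 0, 0],
)

```text
t: 21.6
tool_pos: [0.6094, 0.1035, 0.1064]
orientation: [0.593, 3.085, 0.0]
force: [-1.0, -0.5, 3.4]
opening: 0.022
gripper_force: 35.0
```

Request:
apply_moves(
  steps=[0, 0, 0.05, 0, 0, 0, 0, 0, 0, 0, 0, 0, 0, 0, 0, 0, 0, 0, 0, 0, 0],
)

```text
t: 21.85
tool_pos: [0.6094, 0.1036, 0.1051]
orientation: [0.593, 3.084, 0.0]
force: [-1.4, -0.6, 5.9]
opening: 0.0216
gripper_force: 35.0
```

Request:
apply_moves(
  steps=[0, 0, 0.04, 0, 0, 0, 0, 0, 0, 0, 0, 0, 0, 0, 0, 0, 0, 0, 0, 0, 0],
)

```text
t: 22.1
tool_pos: [0.6094, 0.1035, 0.1051]
orientation: [0.593, 3.084, 0.0]
force: [-6.8, -1.2, 14.4]
opening: 0.0219
gripper_force: 35.0
```

Request:
apply_moves(
  steps=[0, 0, 0.04, 0, 0, 0, 0, 0, 0, 0, 0, 0, 0, 0, 0, 0, 0, 0, 0, 0, 0],
)

```text
t: 22.35
tool_pos: [0.6095, 0.1036, 0.1051]
orientation: [0.593, 3.084, 0.0]
force: [-10.1, -1.4, 20.0]
opening: 0.022
gripper_force: 35.0
```

Request:
apply_moves(
  steps=[0.02, 0, -0.02, 0, 0, 0, 0, 0, 0, 0, 0, 0, 0, 0, 0, 0, 0, 0, 0, 0, 0, 0, 0, 0, 0, 0, 0, 0],
)

```text
t: 22.68
tool_pos: [0.6094, 0.1036, 0.1051]
orientation: [0.593, 3.083, 0.0]
force: [-6.3, -1.1, 14.9]
opening: 0.0219
gripper_force: 35.0
```

Run:
```python
from h import *
a=eyes.read_camera("side"); u=proj("side",np.array([.58,.15,.1])).astype(int)
c1=cv2.resize(a[u[1]-65:u[1]+65,u[0]-75:u[0]+75],(480,416),interpolation=cv2.INTER_CUBIC)
save("f.png",c1)
for c in("side",):
  print([(at_z(c,d["xy"],.13).round(4),round(d["conf"],2)) for d in eyes.place_of(c,"guard_handle")[:2]])
  print([(at_z(c,d["xy"],.0425).round(4),round(d["conf"],2)) for d in eyes.place_of(c,"ink_jar_mid")[:1]],[(at_z(c,d["xy"],.006).round(4),round(d["conf"],2)) for d in eyes.place_of(c,"ink_stick_mid")[:1]])
s=robot.read_state(); plan([.609,.103,.105],-.38); print(s["wrist_torque"].round(2),s["gripper_force"],s["opening"],s["t"])
```

```text
[(array([0.5914, 0.2438, 0.13  ]), 0.55)]
[(array([ 0.6148, -0.2031,  0.0425]), 0.94)] [(array([ 0.504 , -0.4006,  0.006 ]), 0.87)]
pos [0.6094 0.1036 0.1051] psi -0.3801 tilt [ 2.1e-03 -3.0e-04 -1.0e+00] turn units [ 0.01  0.02 -0.  ]
shift units [ 0.005 -0.023  0.002] q6 -1.105 F [-6.2 -2.  16.1]
[-0.44  1.15 -0.02] 35.00353753566742 0.02147251892904984 22.8833
```

View pics/f.png

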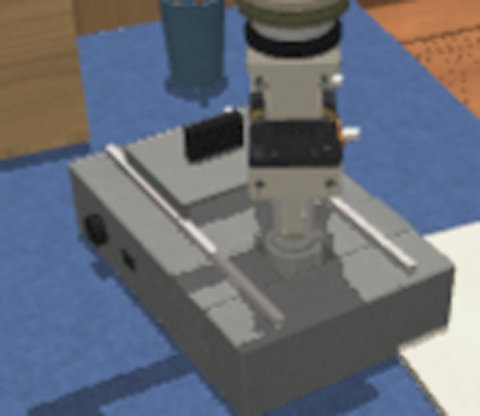

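The spindle is in the hub with its collar at (293,240) down on the hub face, and the guard handle at (213,137) is at the open end. TCP height matches the home position, and the spindle is being pressed down with about 16 N. Handing in.

```bash
python3 -c "
from plant import robot
print(robot.close_job())"
```

```text
the job is handed in; nothing more can be done
None
```

The job is handed in, though no verdict came back: the guard is open at its stop, and the smallest spindle is keyed into the hub and held pressed home (35 N grip, about 16 N push); the ink jar and ink stick were not touched.

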